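# Clamp a bonded heat sink in the bench screw press

## Task

A heat sink has just been glued to the circuit board on the sliding carrier. Slide the carrier by its yellow post fully home against the press's end stop, then wind the red crank handle clockwise until the pressure pad just touches the heat sink, and from that touch add a quarter of a turn more (no overshooting, the board would crack). Let go and leave it clamped, with the other things on the bench left alone.

Things in the scene. Friction and masses are not known exactly. Their poses are not given: they have to be found in the camera images.
- press_axis (a point): Point on the vertical screw axis of the fixed blue bridge press, 265 mm above the table. Its axes: x across the carrier track, y along it (+y: the way the carrier slides home), z up. Base 200 mm (x) by 330 mm (y -260 to +70); two 20 mm columns at x +-80 mm, y 0, carry a beam 200 by 44 mm, top at 215 mm. The crank arm turns above the beam, its top at 236 mm.
- handle_mid (a point): Red upright round crank handle, 22 mm across, 52 mm tall (239 to 291 mm above the table), spinning freely on its crank arm; the point is on its own axis, 267 mm above the table. It runs in a level circle of 60 mm radius about the screw axis, at constant height. Its starting angle varies.
- crank (a joint): Crank angle, rad; grows clockwise seen from above, which lowers the pad 24 mm per turn; range 0 to 12. Steady drag of about 10 N tangentially at the handle while turning (less when paused); the screw stays where it is left. When the pad meets the heat sink the tangential force steps up by about 5 N (preloaded spring bed), then rises about 2 N per further quarter turn.
- ram: Steel ram collar, 38 mm across, on the screw axis; origin at the centre of its underside; moves only vertically, 24 mm per crank turn. Below it the black pressure pad, 36 mm across, is locked on an adjusting thread, its underside 10 to 19 mm below the origin: not the same each time, and not reported. The pad starts clear of the heat sink, about 0.3 to 1.25 turns from touching it.
- carrier: Loose dark carrier plate, 90 mm (x) by 230 mm (y) by 12 mm, 0.5 kg, between low rails (1.5 mm play each side) of an aluminium spring bed, sliding along +y to a yellow end stop. Carries a green board, heat sink and post. Origin on its underside below the heat sink; axes as the press's within 0.03 rad. Starts 40 to 80 mm short of home; when home the heat sink is on the screw axis.
- heat_sink (a point): Centre of the top of the finned aluminium heat sink, 40 by 40 by 24 mm, on the carrier, 40 mm above the carrier's underside. Home is when it is directly below press_axis.
- post (a point): Yellow upright round post of the carrier, 18 mm across and 50 mm tall (12 to 62 mm above the carrier's underside), 160 mm along -y from the heat sink's centre. The point is on its axis, 40 mm above the carrier's underside, 22 mm below its top; gripped or pushed here the carrier slides with under 10 N.
- enclosure: Bystander: beige closed instrument box with a smoky lid, 100 by 150 by 66 mm, beyond the end stop. Origin under its centre. Leave it alone.
- screwdriver: Bystander: screwdriver lying on the table beyond the press, origin under its middle, its length along its x axis. Leave it alone.
- jar: Bystander: small jar, 44 mm across, 50 mm tall, on the table on the robot's side of the press. Origin under its centre. Leave it alone.

How it is judged:
By the outcome, as a careful person would: the job done as asked, in the order asked, and still so for the second after the job is handed in, with the robot touching nothing.
It also fails if it takes over 69 s, if anything falls off the work surface, if the arm or the gripper's body presses on something with over 40 N, if the wrist force passes 120 N, or if a joint passes its speed limit or range.

## Robot

A 6-joint arm with a two-finger parallel gripper is mounted at the origin on the work surface. World frame = base frame: x ahead of the robot, y to its left, z up, the work surface at z = 0. Lengths are in m, angles in rad, forces in N, time in s.
With the tool pointing down it reaches from about 0.375 to 0.925 m from the base axis. Payload 5.7 kg.
Tool frame: the origin (TCP) lies at the very end of the fingers, on their centre line; the grasp point (between the pads) lies 19 mm behind it (r.pinch_z is the distance from the TCP to the grasp point, in m); x points along the fingers, y is the direction in which the jaws open and shut, and the axes are right-handed (so a half turn about x gives the same grasp; the last joint's range is limited). The gripper opens to 85 mm and grips with 20 to 120 N. Pads are 22 mm wide; open, the fingers measure 114 mm over their backs; the gripper's body (76 mm by 85 mm) begins 54 mm behind the grasp point. The pads swing forward as they close: fully open they stand 13 mm farther back than shut.
Start: joints at [1.224, 0.359, 1.51, -0, 1.272, -0.115], TCP at [0.138, 0.584, 0.231] pointing down, gripper open.
Joint ranges: [-2.97, 2.97], [-1.01, 2.36], [0.21, 2.38], [-0.96, 4.11], [0.2, 2.71], [-2.98, 2.98]. Speed limits (rad/s): [2.39, 2.39, 3.14, 3.14, 3.14, 3.14].

## Interface

Orientations are given as a unit quaternion [x, y, z, w].
In Python, from plant import r, read_camera, camera_params gives the robot as it stands.
- The arm moves only by the tool jog_arm, never from a script. Its argument "targets" is text: rows parted by semicolons, each of 7 numbers parted by spaces: the turn, a rotation vector about the tool's x, y, z in rad, then the shift along the tool's x, y, z in m, then the closure, from 0 (fully open) to 1 (shut). A call has 1 to 20 rows; each row is the pose to reach, as a shift and turn from the pose measured when the call began, along the tool's axes at that moment; what a row does not reach only later rows make up. A row lasts 1/12 s, in which the tool goes at most 41.7 mm and 7.16 degrees, less where a joint would pass 70% of its speed; a pose out of reach is approached as far as the arm can. A call with a gripper value outside its range is refused whole. The fingers move at their own pace and stop on an object; "force" is the grip in N (left out, the last holds). Time passes only in rows, so rows that repeat a pose let the fingers close. It gives the time, the measured TCP pose, the force and the opening at its end, in the units of the state.
- r.get_obs(): the state, without advancing time (a new reading comes with each control period).
- read_camera(name): name is "scene" or "side" or "wrist"; returns the picture (480x640x3 uint8, red, green, blue); there is no depth.
- camera_params(name): a dict with "intrinsics" (3x3 intrinsics, pixels), "R" (3x3) and "t" (3): a world point X has camera coordinates R X + t. Camera axes: x right, y down, z forward; pixel columns grow to the right and rows downward; lengths in m; the calibration is good to about 2 mm. A picture is of the moment at which its call begins: read the wrist's pose just before it. camera_params takes no time and is no camera call; for the wrist camera it gives the pose at the moment of the call.
- r.hand_in(): hands the job in, once; it reports no verdict.
The state is a dict: "time_s": time; "joint_pos": joint angles; "joint_vel": joint speeds; "joint_torque": joint torques, N m; "tcp_pos": TCP position; "eef_rot": TCP orientation; "ft_force": force on the tool from outside, world axes, zero at the start; "torque": the same for the moment, N m; "opening": finger opening in m.
Only numpy, scipy, OpenCV 4.12 (cv2) and the standard library are available. Lean on these libraries where they do the work, as an engineer would, in place of code of your own. Each camera call takes 0.05 s, during which the arm holds its last target. There are 200 camera calls.

## Working session

There is one attempt and no reset: what is moved stays moved. The work goes in short steps, Python scripts to look and compute and a tool call to move; the robot and the scene stay as the last step left them, time stands still between calls to the robot, and variables do not carry over. Pictures are saved under pics/ and viewed, about 8 in all and at most 12, crops included, and the job is handed in when it is done.

Besides the shell and the picture viewer there is one more tool, called after "Call:" as name(argument=value, ...) on one line, values as JSON. jog_arm: Moves the arm, as the interface text tells. Its arguments: {"type":"object","properties":{"targets":{"type":"string"},"force":{"type":"number"}},"required":["targets"]}

```bash
mkdir -p pics; ls; python3 - <<'E'
from plant import r, read_camera, camera_params
import cv2, numpy as np
for n in ("scene","side"):
    im=read_camera(n); cv2.imwrite(f"pics/{n}0.png",im[:,:,::-1])
    p=camera_params(n); print(n,np.round(p["intrinsics"],1).tolist(),np.round(p["R"],3).tolist(),np.round(p["t"],3), np.round(-p["R"].T@p["t"],3))
print(r.get_obs(), r.pinch_z)
E
```

```text
pics
scene [[570.3, 0.0, 324.4], [0.0, 570.3, 244.8], [0.0, 0.0, 1.0]] [[-0.853, 0.522, 0.019], [0.287, 0.5, -0.817], [-0.436, -0.691, -0.576]] [ 0.455 -0.098  1.385] [1.02  0.768 0.709]
side [[577.6, 0.0, 314.7], [0.0, 577.6, 252.0], [0.0, 0.0, 1.0]] [[-0.998, -0.06, 0.007], [-0.05, 0.764, -0.643], [0.033, -0.642, -0.766]] [0.593 0.055 1.307] [0.552 0.832 1.032]
{'time_s': 0.1, 'joint_pos': array([ 1.22389499e+00,  3.59449329e-01,  1.51134293e+00,  4.72586854e-05,
        1.27253210e+00, -1.15123836e-01]), 'joint_vel': array([-0.00065929, -0.00056313, -0.00329275, -0.00118186, -0.00049074,
       -0.00128819]), 'joint_torque': array([-1.41381894e-03, -5.28655672e+01, -2.79350317e+01, -2.95696982e-04,
        5.11389953e-03, -1.47246737e-05]), 'tcp_pos': array([0.13761302, 0.58335554, 0.2305208 ]), 'eef_rot': array([ 0.08117495,  0.70251869, -0.08235961,  0.70220724]), 'ft_force': array([-0.35564075,  0.7491028 ,  0.64397283]), 'torque': array([ 0.00091316, -0.08018346,  0.01627682]), 'opening': 0.08519700199693657} 0.0187
```

View pics/scene0.png

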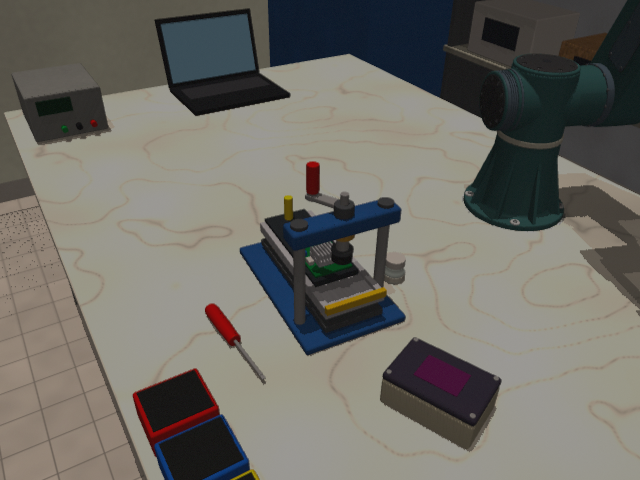

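View pics/side0.png

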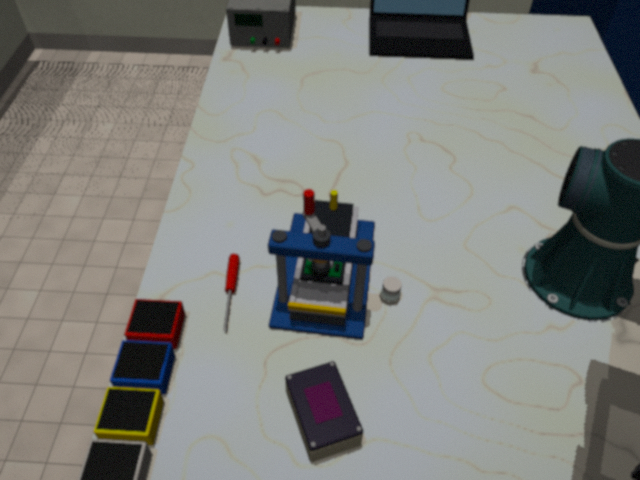

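```bash
cat > h.py <<'E'
import numpy as np, cv2
from plant import r, read_camera, camera_params
def P(n):
    p=camera_params(n); return p["intrinsics"]@np.c_[p["R"],p["t"]]
def proj(n,X):
    q=P(n)@np.r_[X,1]; return q[:2]/q[2]
def plane(n,uv,z):
    M=P(n); A=M[:,[0,1,3]].copy(); A[:,2]+=M[:,2]*z
    q=np.linalg.inv(A)@np.r_[uv,1]; return q[:2]/q[2]
def tri(a,b,na="scene",nb="side"):
    X=cv2.triangulatePoints(P(na),P(nb),np.float64(a),np.float64(b)).ravel(); X=X[:3]/X[3]
    return X, np.hypot(*(proj(na,X)-a))
def blobs(im,kind,roi):
    x0,y0,x1,y1=roi; h=cv2.cvtColor(im,cv2.COLOR_RGB2HSV)
    rng={"red":((0,150,60),(8,255,255)),"yel":((22,150,80),(32,255,255)),"blue":((100,120,40),(125,255,255))}[kind]
    m=cv2.inRange(h,*rng); k=np.zeros_like(m); k[y0:y1,x0:x1]=m[y0:y1,x0:x1]
    n,l,s,c=cv2.connectedComponentsWithStats(k)
    return sorted([(int(s[i,4]),s[i,:4].tolist(),np.round(c[i],1).tolist()) for i in range(1,n) if s[i,4]>15],reverse=True)
E
python3 - <<'E'
from h import *
sc=cv2.imread("pics/scene0.png")[:,:,::-1]; si=cv2.imread("pics/side0.png")[:,:,::-1]
R1=(230,150,420,360);R2=(255,180,390,345)
for k in("red","yel","blue"):
    print(k,blobs(sc,k,R1),blobs(si,k,R2))
a=cv2.resize(sc[150:350,235:415],None,fx=2.2,fy=2.2,interpolation=cv2.INTER_CUBIC)
b=cv2.resize(si[180:340,260:400],None,fx=2.75,fy=2.75,interpolation=cv2.INTER_CUBIC)
cv2.imwrite("pics/c1.png",np.hstack([a,b])[:,:,::-1])
E
```

```text
red [(368, [307, 162, 12, 33], [312.5, 177.5]), (126, [230, 323, 10, 23], [233.2, 335.3])] [(157, [304, 190, 10, 25], [308.0, 200.1])]
yel [(297, [325, 287, 61, 23], [355.8, 298.4]), (158, [284, 196, 8, 24], [287.3, 206.9])] [(308, [288, 302, 58, 12], [316.3, 307.4]), (48, [331, 190, 6, 11], [333.3, 194.3])]
blue [(3984, [240, 243, 165, 112], [309.9, 306.2]), (2589, [283, 201, 117, 49], [340.4, 225.0])] [(4619, [269, 214, 105, 124], [322.7, 274.5])]
```

View pics/c1.png

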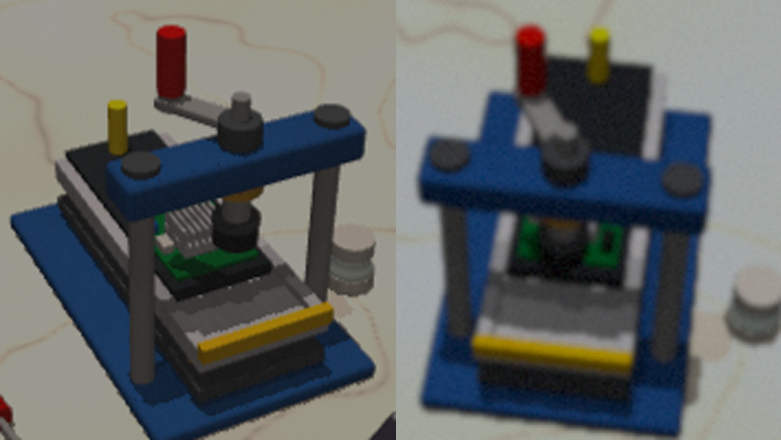

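```bash
python3 - <<'E'
from h import *
for nm,a,b in (("capF",(299.1,223.6),(279.3,236.4)),("capN",(385.9,202.3),(364.4,244.7)),("handle",(312.8,178),(308.3,201.5)),("posttop",(288.2,197.3),(334,191.5)),
 ("crnr far front",(310,350),(269.5,326.2)),("crnr near front",(405.5,317.3),(364.4,337))):
    X,e=tri(a,b); print(nm,np.round(X,4),round(e,2))
z=.222
for n,a,b in (("scene",(299.1,223.6),(385.9,202.3)),("side",(279.3,236.4),(364.4,244.7))):
    p,q=plane(n,a,z),plane(n,b,z); d=p-q; print(n,p,q,(p+q)/2,np.hypot(*d),"yaw",np.arctan2(d[1],d[0]))
for n,a in (("scene",(312.8,178)),("side",(308.3,201.5))): print("handle",plane(n,a,.265))
for n,a in (("scene",(240.5,247.7)),("scene",(310,350)),("scene",(405.5,317.3)),("side",(269.5,326.2)),("side",(364.4,337)),("side",(374.9,221.5))): print(n,"corner",plane(n,a,.006))
E
```

```text
capF [0.6554 0.1166 0.2213] 1.03
capN [0.4953 0.1263 0.2189] 0.1
handle [0.6036 0.068  0.2664] 0.02
posttop [ 0.5576 -0.1048  0.1287] 0.04
crnr far front [0.6765 0.1871 0.0178] 0.35
crnr near front [0.4794 0.1937 0.0059] 0.04
scene [0.65572593 0.1150504 ] [0.49851618 0.13013812] [0.57712106 0.12259426] 0.15793209382240458 yaw -0.09567890536967467
side [0.65464837 0.11917592] [0.49541965 0.12923628] [0.57503401 0.1242061 ] 0.15954621589193768 yaw -0.06309794958882425
handle [0.60226459 0.0658539 ]
handle [0.60368962 0.06658588]
scene corner [ 0.64740677 -0.15464205]
scene corner [0.67066027 0.17649679]
scene corner [0.47940733 0.19370443]
side corner [0.67777034 0.18027934]
side corner [0.47936392 0.19386971]
side corner [ 0.45528835 -0.13451981]
```

```bash
cat >> h.py <<'E'
from scipy.spatial.transform import Rotation as Ro
def tool(o=None):
    o=o or r.get_obs(); return o["tcp_pos"],Ro.from_quat(o["eef_rot"]).as_matrix()
def to(X,o=None):
    p,R=tool(o); return np.round(R.T@(np.array(X)-p),4)
E
python3 - <<'E'
from h import *
p,R=tool(); print(np.round(R,3))
for X in ((0.138,.584,.42),(.35,.45,.42),(.45,.2,.42),(.45,.0,.42),(.558,-.105,.42),(.558,-.105,.2)): print(X,to(X))
y=-.072; u=np.array([np.cos(y),np.sin(y),0])
print("yaw of tool y",np.arctan2(R[1,1],R[0,1]))
# height of screw stub top, from scene & side pixels
X,e=tri((344.5,193.3),(321,230)); print(X,e)
E
```

```text
[[-0.001  0.23   0.973]
 [-0.002  0.973 -0.23 ]
 [-1.    -0.002 -0.   ]]
(0.138, 0.584, 0.42) [-0.1895  0.0004  0.0002]
(0.35, 0.45, 0.42) [-0.1894 -0.0813  0.2373]
(0.45, 0.2, 0.42) [-0.1891 -0.3017  0.3921]
(0.45, 0.0, 0.42) [-0.1887 -0.4963  0.438 ]
(0.558, -0.105, 0.42) [-0.1886 -0.5737  0.5672]
(0.558, -0.105, 0.2) [ 0.0314 -0.5733  0.5673]
yaw of tool y 1.339005104640714
[0.57754739 0.12609229 0.25715425] 1.8891070956664335
```

Call:
jog_arm(targets="-0.1 0 0 -0.03 0 0.02 0; -0.16 0 0 -0.06 -0.01 0.05 0; -0.16 0 0 -0.09 -0.02 0.08 0; -0.16 0 0 -0.11 -0.03 0.11 0; -0.16 0 0 -0.13 -0.045 0.14 0; -0.16 0 0 -0.15 -0.06 0.17 0; -0.16 0 0 -0.17 -0.07 0.20 0; -0.16 0 0 -0.18 -0.08 0.235 0; -0.16 0 0 -0.19 -0.11 0.26 0; -0.16 0 0 -0.19 -0.14 0.28 0; -0.16 0 0 -0.19 -0.17 0.30 0; -0.16 0 0 -0.19 -0.20 0.325 0; -0.16 0 0 -0.19 -0.23 0.35 0; -0.16 0 0 -0.19 -0.26 0.37 0; -0.16 0 0 -0.19 -0.30 0.39 0; -0.16 0 0 -0.19 -0.34 0.40 0; -0.16 0 0 -0.19 -0.38 0.41 0; -0.16 0 0 -0.19 -0.42 0.42 0; -0.16 0 0 -0.19 -0.46 0.43 0; -0.16 0 0 -0.19 -0.496 0.438 0")

```text
time_s: 1.77
tcp_pos: [0.4494, -0.0019, 0.421]
eef_rot: [0.025, 0.707, -0.026, 0.706]
ft_force: [0.8, 0.2, -0.1]
opening: 0.0856
```

```bash
python3 - <<'E'
from h import *
o=r.get_obs();p,R=tool(o);print(p,o["joint_pos"],np.arctan2(R[1,1],R[0,1]))
for X in ((.558,-.105,.35),(.558,-.105,.2)): print(X,to(X))
E
```

```text
[ 0.44943843 -0.00186848  0.42100451] [-0.15644601  0.00743776  1.49854148 -0.00193408  1.63631455 -1.65529021] 1.4987190499002159
(0.558, -0.105, 0.35) [ 0.0711 -0.0949  0.1158]
(0.558, -0.105, 0.2) [ 0.2211 -0.0946  0.1159]
```

Call:
jog_arm(targets="0 0 0 0.02 -0.03 0.03 0; 0 0 0 0.04 -0.05 0.06 0; 0 0 0 0.05 -0.07 0.09 0; 0 0 0 0.07 -0.095 0.116 0; 0 0 0 0.11 -0.095 0.116 0; 0 0 0 0.15 -0.095 0.116 0; 0 0 0 0.19 -0.095 0.116 0; 0 0 0 0.22 -0.095 0.116 0; 0 0 0 0.22 -0.095 0.116 0; 0 0 0 0.22 -0.095 0.116 0")

```text
time_s: 2.6
tcp_pos: [0.5567, -0.105, 0.1998]
eef_rot: [0.025, 0.709, -0.026, 0.705]
ft_force: [0.8, -0.1, 0.4]
opening: 0.0855
```

```bash
python3 - <<'E'
from h import *
im=read_camera("wrist"); cv2.imwrite("pics/w1.png",im[:,:,::-1])
print(tool()[0]); B=blobs(im,"yel",(0,0,640,480)); print(B)
for X in ((.558,-.105,.129),(.558,-.105,.108),(.603,.067,.291)): print(X,proj("wrist",X))
E
```

```text
[ 0.55848302 -0.10548517  0.20186655]
[(884, [304, 225, 31, 47], [320.3, 252.3])]
(0.558, -0.105, 0.129) [319.75113167 250.53432006]
(0.558, -0.105, 0.108) [319.66538552 240.52883358]
(0.603, 0.067, 0.291) [1251.17113582  662.41278668]
```

View pics/w1.png

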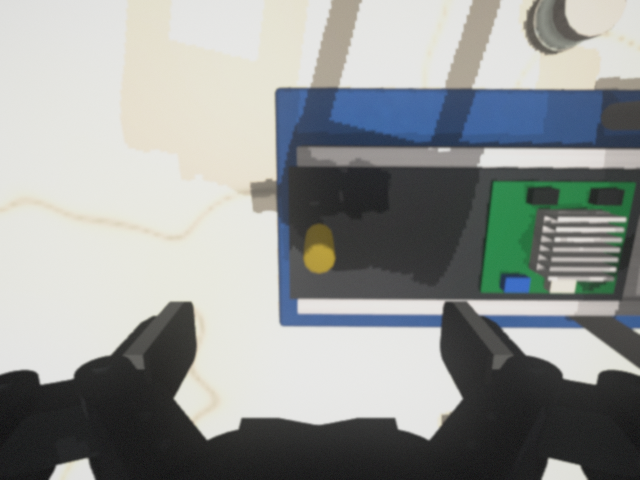

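```bash
python3 - <<'E'
from h import *
for z in (.125,.129,.133): print(plane("wrist",(320,259.5),z))
# heat sink fins centre at z~.107
print("hs",plane("wrist",(580,243),.107), plane("wrist",(540,243),.107))
print(tool()[0]); X,e=tri((288.2,197.3),(320,259.5),"scene","wrist"); print(X,e)
X,e=tri((334,191.5),(320,259.5),"side","wrist"); print(X,e)
E
```

```text
[ 0.56447091 -0.10531461]
[ 0.56318274 -0.10523437]
[ 0.56189458 -0.10515414]
hs [0.57118474 0.05156047] [0.56943988 0.02751361]
[ 0.55848302 -0.10548517  0.20186655]
[ 0.56001127 -0.10336807  0.13058403] 0.8028726878970455
[ 0.55922678 -0.10419636  0.13034483] 0.7855391104484457
```

Call:
jog_arm(targets="0 0 0 0.04 0.001 0.001 0; 0 0 0 0.08 0.001 0.001 0; 0 0 0 0.11 0.001 0.001 0; 0 0 0 0.11 0.001 0.001 0.5; 0 0 0 0.11 0.001 0.001 1; 0 0 0 0.11 0.001 0.001 1; 0 0 0 0.11 0.001 0.001 1; 0 0 0 0.11 0.001 0.001 1; 0 0 0 0.11 0.001 0.001 1; 0 0 0 0.11 0.001 0.001 1", force=30)

```text
time_s: 3.48
tcp_pos: [0.5612, -0.1051, 0.0942]
eef_rot: [0.025, 0.706, -0.026, 0.708]
ft_force: [-0.6, 0.8, 9.9]
opening: 0.0169
```

Call:
jog_arm(targets="0 0 0 -0.001 0.01 0 1; 0 0 0 -0.001 0.02 0 1; 0 0 0 -0.001 0.03 0 1; 0 0 0 -0.001 0.04 0 1; 0 0 0 -0.001 0.05 0 1; 0 0 0 -0.001 0.055 0 1; 0 0 0 -0.001 0.057 0 1; 0 0 0 -0.001 0.059 0 1")

```text
time_s: 4.15
tcp_pos: [0.5654, -0.0458, 0.0949]
eef_rot: [0.024, 0.706, -0.026, 0.708]
ft_force: [-0.6, -1.8, -2.3]
opening: 0.0171
```

Call:
jog_arm(targets="0 0 0 0 0.001 0 1; 0 0 0 0 0.002 0 1; 0 0 0 0 0.003 0 1; 0 0 0 0 0.004 0 1")

```text
time_s: 4.48
tcp_pos: [0.5656, -0.042, 0.0949]
eef_rot: [0.024, 0.706, -0.026, 0.708]
ft_force: [0.1, -1.8, -2.9]
opening: 0.0171
```

Call:
jog_arm(targets="0 0 0 0 0.001 0 1; 0 0 0 0 0.002 0 1; 0 0 0 0 0.003 0 1")

```text
time_s: 4.73
tcp_pos: [0.5658, -0.0394, 0.0949]
eef_rot: [0.024, 0.706, -0.027, 0.708]
ft_force: [-0.9, -7.9, -0.6]
opening: 0.0175
```

Call:
jog_arm(targets="0 0 0 0 0.001 0 1; 0 0 0 0 0.0015 0 1; 0 0 0 0 0.002 0 1")

```text
time_s: 4.98
tcp_pos: [0.566, -0.0394, 0.0952]
eef_rot: [0.022, 0.706, -0.027, 0.708]
ft_force: [-1.9, -11.1, 0.1]
opening: 0.0169
```

Call:
jog_arm(targets="0 0 0 0 0.0015 0 1; 0 0 0 0 0.0025 0 1; 0 0 0 0 0.0025 0 1")

```text
time_s: 5.23
tcp_pos: [0.566, -0.0394, 0.0956]
eef_rot: [0.021, 0.706, -0.028, 0.708]
ft_force: [-2.4, -12.5, 0.5]
opening: 0.017
```

```bash
python3 - <<'E'
from h import *
o=r.get_obs(); print(o["tcp_pos"],o["ft_force"])
sc=read_camera("scene"); si=read_camera("side")
cv2.imwrite("pics/s2.png",sc[:,:,::-1]);cv2.imwrite("pics/d2.png",si[:,:,::-1])
a=cv2.resize(sc[190:350,235:415],None,fx=2.4,fy=2.4,interpolation=cv2.INTER_CUBIC)
b=cv2.resize(si[180:340,260:400],None,fx=2.4,fy=2.4,interpolation=cv2.INTER_CUBIC)
cv2.imwrite("pics/c2.png",np.hstack([a,b])[:,:,::-1])
E
```

```text
[ 0.56601119 -0.03940667  0.09563083] [ -2.39387487 -12.46383048   0.49481251]
```

View pics/c2.png

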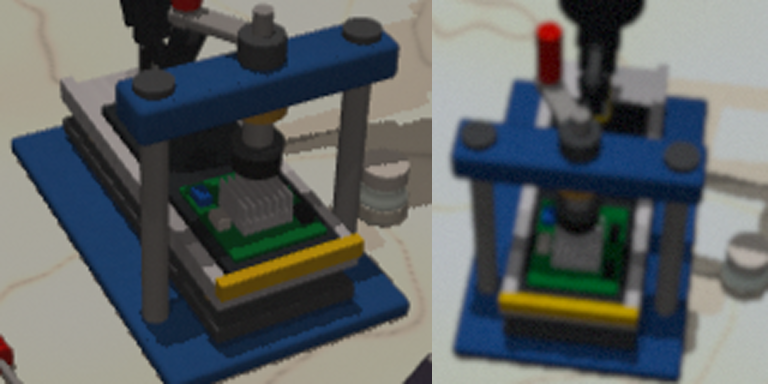

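Call:
jog_arm(targets="0 0 0 0 0 0 1; 0 0 0 0 0 0 0.5; 0 0 0 0 0 0 0.5; 0 0 0 0 0 0 0.5; 0 0 0 0 0 0 0.5; 0 0 0 -0.04 0 0 0.5; 0 0 0 -0.08 0 0 0.5; 0 0 0 -0.12 0 0 0.5; 0 0 0 -0.16 0 0 0.5; 0 0 0 -0.2 0 0 0.5; 0 0 0 -0.24 0 0 0.5; 0 0 0 -0.265 0 0 0.5; 0 0 0 -0.275 0.02 0.01 0.5; 0 0 0 -0.275 0.05 0.02 0.5; 0 0 0 -0.275 0.08 0.03 0.5; 0 0 0 -0.275 0.1 0.04 0.5; 0 0 0 -0.275 0.102 0.044 0.5; 0 0 0 -0.275 0.102 0.044 0.5; 0 0 0 -0.275 0.102 0.044 0.5")

```text
time_s: 6.92
tcp_pos: [0.616, 0.0621, 0.3693]
eef_rot: [0.02, 0.706, -0.028, 0.707]
ft_force: [-0.4, 0.1, -1.1]
opening: 0.0425
```

```bash
python3 - <<'E'
from h import *
im=read_camera("wrist"); cv2.imwrite("pics/w2.png",im[:,:,::-1])
p,R=tool(); print(p,np.arctan2(R[1,1],R[0,1]),R[2]); B=blobs(im,"red",(0,0,640,480)); print(B)
for X in ((.603,.067,.291),(.603,.067,.267),(.576,.1225,.257)): print(X,proj("wrist",X))
E
```

```text
[0.61586007 0.06162789 0.36940147] 1.5008633298037715 [-0.99993227 -0.01140267  0.00233069]
[(974, [284, 298, 73, 20], [319.5, 307.2])]
(0.603, 0.067, 0.291) [328.30786796 225.49288009]
(0.603, 0.067, 0.267) [327.79231737 216.47842526]
(0.576, 0.1225, 0.257) [414.89186386 164.10169303]
```

View pics/w2.png

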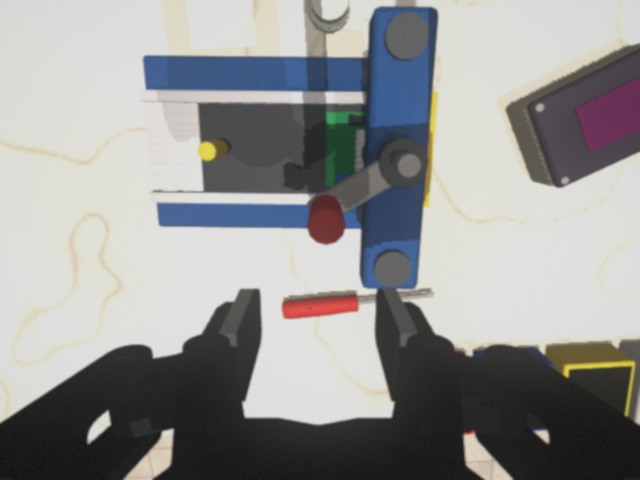

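```bash
python3 - <<'E'
from h import *
h=plane("wrist",(326,227),.291); s=plane("wrist",(406,164),.257); a=plane("wrist",(405,36),.222); b=plane("wrist",(392.5,268),.222)
print(h,s,(a+b)/2,b-a,np.hypot(*(b-a)),np.hypot(*(h-s)),np.hypot(*(h-(a+b)/2)))
for X in ((.6028,.0665,.31),(.6028,.0665,.25)): print(to(X))
E
```

```text
[0.6037718  0.06566411] [0.5755571  0.11706181] [0.57617916 0.11854984] [ 0.15808087 -0.01168535] 0.15851217319107527 0.05863269876716956 0.059651109762047835
[ 0.0593  0.0046 -0.0135]
[ 0.1193  0.0053 -0.0136]
```

Call:
jog_arm(targets="0 0 0 0.01 0.003 -0.008 0.5; 0 0 0 0.03 0.005 -0.013 0.5; 0 0 0 0.05 0.005 -0.013 0.5; 0 0 0 0.08 0.005 -0.013 0.5; 0 0 0 0.105 0.005 -0.013 0.5; 0 0 0 0.118 0.005 -0.013 0.5; 0 0 0 0.118 0.005 -0.013 0.5; 0 0 0 0.118 0.005 -0.013 1; 0 0 0 0.118 0.005 -0.013 1; 0 0 0 0.118 0.005 -0.013 1; 0 0 0 0.118 0.005 -0.013 1; 0 0 0 0.118 0.005 -0.013 1; 0 0 0 0.118 0.005 -0.013 1", force=60)

```text
time_s: 8.05
tcp_pos: [0.604, 0.0663, 0.2526]
eef_rot: [0.021, 0.705, -0.029, 0.708]
ft_force: [-1.4, 2.2, 4.3]
opening: 0.0206
```

```bash
cat >> h.py <<'E'
def arc(C,n_steps,deg,rad=None,z=None):
    """tool-frame offsets for clockwise arc from the current pose about C"""
    p,R=tool(); d=p[:2]-C; r0=np.hypot(*d); a0=np.arctan2(d[1],d[0]); rad=rad or r0
    print("tcp",p.round(4),"r",r0.round(4),"ang",np.degrees(a0).round(1),"F",r.get_obs()["ft_force"].round(1))
    for k in range(1,n_steps+1):
        a=a0-np.radians(deg)*k
        print(k*deg,(R.T@(np.array([C[0]+rad*np.cos(a),C[1]+rad*np.sin(a),z or p[2]])-p)).round(4))
E
python3 - <<'E'
from h import *
print(r.get_obs()["opening"]); arc(np.array([.576,.1205]),9,10,.06)
E
```

```text
0.020551101591477102
tcp [0.604  0.0663 0.2526] r 0.061 ang -62.7 F [-1.4  2.2  4.3]
10 [-0.     -0.0038 -0.0099]
20 [-0.     -0.0067 -0.0199]
30 [-0.     -0.0078 -0.0303]
40 [-0.0001 -0.0072 -0.0408]
50 [-0.0002 -0.0047 -0.0509]
60 [-0.0003 -0.0005 -0.0605]
70 [-0.0004  0.0053 -0.0692]
80 [-0.0005  0.0126 -0.0768]
90 [-0.0006  0.021  -0.083 ]
```

Call:
jog_arm(targets="0 0 0 0 -0.002 -0.005 1; 0 0 0 0 -0.0038 -0.01 1; 0 0 0 0 -0.0053 -0.015 1; 0 0 0 0 -0.0067 -0.02 1; 0 0 0 0 -0.0074 -0.025 1; 0 0 0 0 -0.0078 -0.0303 1; 0 0 0 0 -0.0077 -0.0356 1; 0 0 0 0 -0.0072 -0.0408 1")

```text
time_s: 8.72
tcp_pos: [0.5662, 0.0608, 0.2528]
eef_rot: [0.02, 0.703, -0.029, 0.711]
ft_force: [10.5, -1.9, -7.8]
opening: 0.0205
```

```bash
python3 - <<'E'
from h import *
print(r.get_obs()["opening"]); arc(np.array([.576,.1205]),8,10)
E
```

```text
0.020455033493479005
tcp [0.5662 0.0608 0.2528] r 0.0605 ang -99.4 F [10.5 -1.9 -7.8]
10 [-0.0001  0.0019 -0.0104]
20 [-0.0003  0.0056 -0.0203]
30 [-0.0005  0.0109 -0.0294]
40 [-0.0007  0.0177 -0.0374]
50 [-0.0008  0.0258 -0.0441]
60 [-0.001   0.035  -0.0493]
70 [-0.0012  0.0449 -0.0529]
80 [-0.0013  0.0553 -0.0547]
```

Call:
jog_arm(targets="0 0 0 0 0.0008 -0.0052 1; 0 0 0 0 0.0019 -0.0104 1; 0 0 0 0 0.0036 -0.0154 1; 0 0 0 0 0.0056 -0.0203 1; 0 0 0 0 0.0081 -0.025 1; 0 0 0 0 0.0109 -0.0294 1; 0 0 0 0 0.0142 -0.0335 1; 0 0 0 0 0.0177 -0.0374 1; 0 0 0 0 0.0216 -0.0409 1; 0 0 0 0 0.0258 -0.0441 1; 0 0 0 0 0.0303 -0.0469 1; 0 0 0 0 0.035 -0.0493 1")

```text
time_s: 9.72
tcp_pos: [0.5215, 0.0964, 0.2527]
eef_rot: [0.018, 0.701, -0.031, 0.712]
ft_force: [3.8, -8.7, -0.2]
opening: 0.0204
```

```bash
cat >> h.py <<'E'
def st(C=np.array([.576,.1205])):
    o=r.get_obs(); p=o["tcp_pos"]; d=p[:2]-C; u=d/np.hypot(*d); t=np.array([u[1],-u[0]])
    F=o["ft_force"]; a=np.degrees(np.arctan2(d[1],d[0])); print("t",o["time_s"],"turned",round((-62.7-a)%360,1),"Ftan",-(F[:2]@t).round(1),"Frad",(F[:2]@u).round(1),"Fz",F[2].round(1))
E
python3 - <<'E'
from h import *
st(); arc(np.array([.576,.1205]),14,5)
E
```

```text
t 9.7167 turned 93.4 Ftan 9.5 Frad 0.0 Fz -0.2
tcp [0.5215 0.0964 0.2527] r 0.0596 ang -156.1 F [ 3.8 -8.7 -0.2]
5 [-0.0001  0.0047 -0.0022]
10 [-0.0002  0.0096 -0.004 ]
15 [-0.0003  0.0146 -0.0054]
20 [-0.0004  0.0197 -0.0063]
25 [-0.0005  0.0249 -0.0068]
30 [-0.0006  0.03   -0.0069]
35 [-0.0007  0.0352 -0.0064]
40 [-0.0008  0.0403 -0.0056]
45 [-0.0009  0.0454 -0.0043]
50 [-0.0009  0.0503 -0.0025]
55 [-0.001   0.055  -0.0003]
60 [-0.001   0.0595  0.0022]
65 [-0.001   0.0638  0.0052]
70 [-0.001   0.0678  0.0085]
```

Call:
jog_arm(targets="0 0 0 0 0.0047 -0.0022 1; 0 0 0 0 0.0096 -0.004 1; 0 0 0 0 0.0146 -0.0054 1")

```text
time_s: 9.97
tcp_pos: [0.5179, 0.1084, 0.2527]
eef_rot: [0.016, 0.7, -0.033, 0.713]
ft_force: [1.5, -10.2, 0.4]
opening: 0.0203
```

Call:
jog_arm(targets="0 0 0 0 0.005 -0.0012 1; 0 0 0 0 0.0102 -0.0019 1; 0 0 0 0 0.0153 -0.0022 1")

```text
time_s: 10.22
tcp_pos: [0.5168, 0.1209, 0.2526]
eef_rot: [0.014, 0.7, -0.035, 0.713]
ft_force: [0.7, -9.6, 2.4]
opening: 0.0204
```

Call:
jog_arm(targets="0 0 0 0 0.0052 -0.0002 1; 0 0 0 0 0.0104 0.0002 1; 0 0 0 0 0.0155 0.0009 1")

```text
time_s: 10.47
tcp_pos: [0.5184, 0.1336, 0.2526]
eef_rot: [0.013, 0.7, -0.037, 0.713]
ft_force: [-2.3, -9.7, 3.6]
opening: 0.0205
```

Call:
jog_arm(targets="0 0 0 0 0.0051 0.001 1; 0 0 0 0 0.0102 0.0024 1; 0 0 0 0 0.015 0.0042 1")

```text
time_s: 10.72
tcp_pos: [0.5227, 0.1457, 0.2526]
eef_rot: [0.011, 0.701, -0.039, 0.712]
ft_force: [-3.5, -9.4, 5.6]
opening: 0.0203
```

```bash
python3 - <<'E'
from h import *
st(); arc(np.array([.576,.1205]),14,5,.06)
E
```

```text
t 10.7167 turned 142.6 Ftan 10.0 Frad -0.9 Fz 5.6
tcp [0.5227 0.1457 0.2526] r 0.059 ang 154.7 F [-3.5 -9.4  5.6]
5 [-0.0002  0.0052  0.0012]
10 [-0.0003  0.0097  0.0037]
15 [-0.0004  0.0141  0.0066]
20 [-0.0005  0.0182  0.0099]
25 [-0.0006  0.022   0.0135]
30 [-0.0007  0.0254  0.0174]
35 [-0.0007  0.0285  0.0216]
40 [-0.0008  0.0312  0.0261]
45 [-0.0008  0.0335  0.0308]
50 [-0.0007  0.0354  0.0357]
55 [-0.0007  0.0369  0.0407]
60 [-0.0007  0.0379  0.0458]
65 [-0.0006  0.0385  0.0511]
70 [-0.0005  0.0386  0.0563]
```

Call:
jog_arm(targets="0 0 0 0 0.0052 0.0012 1; 0 0 0 0 0.0097 0.0037 1; 0 0 0 0 0.0141 0.0066 1")

```text
time_s: 10.97
tcp_pos: [0.5294, 0.1567, 0.2526]
eef_rot: [0.01, 0.701, -0.041, 0.712]
ft_force: [-3.0, -9.7, 5.0]
opening: 0.0201
```

Call:
jog_arm(targets="0 0 0 0 0.0043 0.0031 1; 0 0 0 0 0.0082 0.0066 1; 0 0 0 0 0.0118 0.0103 1")

```text
time_s: 11.22
tcp_pos: [0.5384, 0.166, 0.2525]
eef_rot: [0.009, 0.703, -0.042, 0.71]
ft_force: [-7.5, -6.6, 7.2]
opening: 0.0205
```

Call:
jog_arm(targets="0 0 0 0 0.0034 0.0039 1; 0 0 0 0 0.0065 0.0081 1; 0 0 0 0 0.0092 0.0126 1")

```text
time_s: 11.47
tcp_pos: [0.549, 0.1731, 0.2525]
eef_rot: [0.008, 0.704, -0.043, 0.708]
ft_force: [-9.1, -3.6, 7.9]
opening: 0.0207
```

Call:
jog_arm(targets="0 0 0 0 0.0025 0.0046 1; 0 0 0 0 0.0046 0.0094 1; 0 0 0 0 0.0063 0.0144 1")

```text
time_s: 11.72
tcp_pos: [0.5609, 0.1778, 0.2525]
eef_rot: [0.008, 0.706, -0.044, 0.707]
ft_force: [-10.0, -2.5, 7.3]
opening: 0.0204
```

Call:
jog_arm(targets="0 0 0 0 0.0015 0.005 1; 0 0 0 0 0.0025 0.0101 1; 0 0 0 0 0.0031 0.0154 1")

```text
time_s: 11.97
tcp_pos: [0.5735, 0.1798, 0.2525]
eef_rot: [0.008, 0.708, -0.044, 0.705]
ft_force: [-9.6, -0.6, 4.6]
opening: 0.0209
```

```bash
cat >> h.py <<'E'
def fix():
    Rn=Ro.from_quat([.0255,.7067,-.0255,.7067]); c=Ro.from_quat(r.get_obs()["eef_rot"]); print("fix",(c.inv()*Rn).as_rotvec().round(3))
E
python3 - <<'E'
from h import *
st(); arc(np.array([.576,.1205]),14,5,.06); fix()
E
```

```text
t 11.9667 turned 204.9 Ftan 9.6 Frad -0.2 Fz 4.6
tcp [0.5735 0.1798 0.2525] r 0.0593 ang 92.4 F [-9.6 -0.6  4.6]
5 [-0.0001  0.001   0.0051]
10 [-0.0001  0.0009  0.0104]
15 [-0.0001  0.0004  0.0156]
20 [-0.     -0.0006  0.0207]
25 [ 0.     -0.002   0.0258]
30 [ 0.0001 -0.0039  0.0306]
35 [ 0.0002 -0.0062  0.0354]
40 [ 0.0003 -0.0089  0.0398]
45 [ 0.0004 -0.012   0.0441]
50 [ 0.0006 -0.0154  0.048 ]
55 [ 0.0008 -0.0191  0.0517]
60 [ 0.001  -0.0232  0.055 ]
65 [ 0.0012 -0.0275  0.0579]
70 [ 0.0014 -0.0321  0.0604]
fix [-0.001 -0.004  0.05 ]
```

Call:
jog_arm(targets="0 0 0.01 0 0.001 0.0051 1; 0 0 0.01 0 0.0009 0.0104 1; 0 0 0.01 0 0.0004 0.0156 1")

```text
time_s: 12.22
tcp_pos: [0.5861, 0.1792, 0.2526]
eef_rot: [0.012, 0.71, -0.04, 0.703]
ft_force: [-9.5, -0.7, 5.4]
opening: 0.0204
```

Call:
jog_arm(targets="0 0 0.01 0 -0.0008 0.0052 1; 0 0 0.01 0 -0.002 0.0103 1; 0 0 0.01 0 -0.0036 0.0152 1")

```text
time_s: 12.47
tcp_pos: [0.5984, 0.1757, 0.2526]
eef_rot: [0.016, 0.712, -0.036, 0.701]
ft_force: [-9.5, 4.2, 3.8]
opening: 0.0205
```

Call:
jog_arm(targets="0 0 0.01 0 -0.0019 0.0048 1; 0 0 0.01 0 -0.0042 0.0096 1; 0 0 0.01 0 -0.0069 0.014 1")

```text
time_s: 12.72
tcp_pos: [0.6098, 0.1697, 0.2526]
eef_rot: [0.021, 0.713, -0.031, 0.7]
ft_force: [-7.4, 7.6, 0.8]
opening: 0.0204
```

Call:
jog_arm(targets="0 0 0.01 0 -0.0029 0.0044 1; 0 0 0.01 0 -0.0062 0.0085 1; 0 0 0.01 0 -0.0097 0.0123 1")

```text
time_s: 12.97
tcp_pos: [0.6199, 0.1613, 0.2526]
eef_rot: [0.025, 0.714, -0.026, 0.699]
ft_force: [-5.3, 8.9, 2.0]
opening: 0.0206
```

Call:
jog_arm(targets="0 0 0.01 0 -0.0037 0.0037 1; 0 0 0.01 0 -0.0078 0.007 1; 0 0 0.01 0 -0.0121 0.0099 1")

```text
time_s: 13.22
tcp_pos: [0.6281, 0.1506, 0.2527]
eef_rot: [0.03, 0.714, -0.02, 0.699]
ft_force: [-4.5, 10.1, 0.4]
opening: 0.0207
```

```bash
python3 - <<'E'
from h import *
st(); arc(np.array([.576,.1205]),14,5,.06); fix()
E
```

```text
t 13.2167 turned 267.2 Ftan 11.0 Frad 1.1 Fz 0.4
tcp [0.6281 0.1506 0.2527] r 0.0602 ang 30.1 F [-4.5 10.1  0.4]
5 [-0.0001 -0.0045  0.0026]
10 [-0.0002 -0.0092  0.005 ]
15 [-0.0003 -0.0141  0.0069]
20 [-0.0004 -0.0191  0.0084]
25 [-0.0005 -0.0242  0.0094]
30 [-0.0006 -0.0294  0.01  ]
35 [-0.0006 -0.0347  0.0102]
40 [-0.0007 -0.0399  0.0099]
45 [-0.0007 -0.0451  0.0091]
50 [-0.0008 -0.0502  0.0079]
55 [-0.0008 -0.0551  0.0063]
60 [-0.0008 -0.0599  0.0042]
65 [-0.0008 -0.0645  0.0017]
70 [-0.0008 -0.0689 -0.0012]
fix [ 0.001 -0.022 -0.012]
```

Call:
jog_arm(targets="0 -0.004 0 0 -0.0045 0.0026 1; 0 -0.004 0 0 -0.0092 0.005 1; 0 -0.004 0 0 -0.0141 0.0069 1")

```text
time_s: 13.47
tcp_pos: [0.6336, 0.1384, 0.2526]
eef_rot: [0.03, 0.713, -0.019, 0.7]
ft_force: [-2.0, 10.3, 0.5]
opening: 0.0205
```

Call:
jog_arm(targets="0 -0.004 0 0 -0.0049 0.0017 1; 0 -0.004 0 0 -0.01 0.0029 1; 0 -0.004 0 0 -0.0151 0.0037 1")

```text
time_s: 13.72
tcp_pos: [0.6364, 0.1254, 0.2527]
eef_rot: [0.031, 0.711, -0.017, 0.702]
ft_force: [-0.9, 10.0, 0.7]
opening: 0.0204
```

Call:
jog_arm(targets="0 -0.004 0 0 -0.0052 0.0006 1; 0 -0.004 0 0 -0.0105 0.0008 1; 0 -0.004 0 0 -0.0157 0.0005 1")

```text
time_s: 13.97
tcp_pos: [0.6363, 0.1131, 0.2527]
eef_rot: [0.033, 0.709, -0.015, 0.704]
ft_force: [1.1, 15.0, -1.6]
opening: 0.02
```

Call:
jog_arm(targets="0 -0.004 0 0 -0.0052 -0.0006 1; 0 -0.004 0 0 -0.0104 -0.0016 1; 0 -0.004 0 0 -0.0154 -0.003 1")

```text
time_s: 14.22
tcp_pos: [0.6338, 0.1015, 0.2527]
eef_rot: [0.034, 0.706, -0.012, 0.707]
ft_force: [4.9, 15.2, -2.9]
opening: 0.0201
```

```bash
python3 - <<'E'
from h import *
st(); arc(np.array([.576,.1205]),14,5,.06); fix()
E
```

```text
t 14.2167 turned 315.5 Ftan 16.0 Frad -0.1 Fz -2.9
tcp [0.6338 0.1015 0.2527] r 0.0609 ang -18.2 F [ 4.9 15.2 -2.9]
5 [-0.0001 -0.0048 -0.0024]
10 [-0.0003 -0.0096 -0.0043]
15 [-0.0004 -0.0143 -0.0067]
20 [-0.0006 -0.0187 -0.0095]
25 [-0.0007 -0.0229 -0.0126]
30 [-0.0008 -0.0268 -0.0161]
35 [-0.0009 -0.0304 -0.0199]
40 [-0.001  -0.0336 -0.0241]
45 [-0.0011 -0.0365 -0.0284]
50 [-0.0012 -0.0389 -0.0331]
55 [-0.0013 -0.041  -0.0379]
60 [-0.0013 -0.0426 -0.0429]
65 [-0.0013 -0.0438 -0.048 ]
70 [-0.0014 -0.0445 -0.0531]
fix [ 0.007 -0.    -0.031]
```

Call:
jog_arm(targets="0 0 0 0 -0.0048 -0.0024 1; 0 0 0 0 -0.0096 -0.0043 1; 0 0 -0.01 0 -0.0143 -0.0067 1; 0 0 -0.01 0 -0.0187 -0.0095 1; 0 0 -0.01 0 -0.0229 -0.0126 1; 0 0 -0.02 0 -0.0268 -0.0161 1; 0 0 -0.02 0 -0.0304 -0.0199 1; 0 0 -0.02 0 -0.0336 -0.0241 1; 0 0 -0.02 0 -0.0365 -0.0284 1; 0 0 -0.02 0 -0.0389 -0.0331 1; 0 0 -0.02 0 -0.041 -0.0379 1; 0 0 -0.02 0 -0.0426 -0.0429 1; 0 0 -0.02 0 -0.0438 -0.048 1")

```text
time_s: 15.3
tcp_pos: [0.5894, 0.0612, 0.2528]
eef_rot: [0.027, 0.702, -0.019, 0.712]
ft_force: [14.9, 3.3, -7.4]
opening: 0.02
```

```bash
python3 - <<'E'
from h import *
st(); arc(np.array([.576,.1205]),10,2,.06); fix()
E
```

```text
t 15.3 turned 14.6 Ftan 15.3 Frad 0.1 Fz -7.4
tcp [0.5894 0.0612 0.2528] r 0.0608 ang -77.3 F [14.9  3.3 -7.4]
2 [-0.      0.0002 -0.0022]
4 [-0.0001 -0.0003 -0.0043]
6 [-0.0001 -0.0007 -0.0063]
8 [-0.0001 -0.001  -0.0084]
10 [-0.0002 -0.0013 -0.0105]
12 [-0.0002 -0.0015 -0.0126]
14 [-0.0002 -0.0016 -0.0147]
16 [-0.0002 -0.0017 -0.0167]
18 [-0.0003 -0.0017 -0.0188]
20 [-0.0003 -0.0016 -0.0209]
fix [ 0.007  0.013 -0.012]
```

Call:
jog_arm(targets="0 0 0 0 -0.0003 -0.0043 1; 0 0 0 0 -0.001 -0.0084 1; 0 0 0 0 -0.0015 -0.0126 1; 0 0 0 0 -0.0017 -0.0157 1; 0 0 0 0 -0.0017 -0.0157 1; 0 0 0 0 -0.0017 -0.0157 1")

```text
time_s: 15.8
tcp_pos: [0.5783, 0.0598, 0.2528]
eef_rot: [0.027, 0.698, -0.019, 0.715]
ft_force: [14.5, 2.2, -11.3]
opening: 0.0202
```

```bash
python3 - <<'E'
from h import *
st(); arc(np.array([.576,.1205]),5,2); fix()
E
```

```text
t 15.8 turned 25.1 Ftan 14.6 Frad -1.6 Fz -11.3
tcp [0.5783 0.0598 0.2528] r 0.0607 ang -87.8 F [ 14.5   2.2 -11.3]
2 [-0.0001 -0.0002 -0.0021]
4 [-0.0001 -0.0003 -0.0042]
6 [-0.0001 -0.0003 -0.0063]
8 [-0.0002 -0.0003 -0.0085]
10 [-0.0002 -0.0002 -0.0106]
fix [ 0.007  0.023 -0.011]
```

Call:
jog_arm(targets="0 0 0 0 -0.0003 -0.0042 1; 0 0 0 0 -0.0003 -0.0075 1; 0 0 0 0 -0.0003 -0.0075 1; 0 0 0 0 -0.0003 -0.0075 1")

```text
time_s: 16.13
tcp_pos: [0.5756, 0.0599, 0.253]
eef_rot: [0.027, 0.695, -0.019, 0.718]
ft_force: [15.3, 2.6, -11.1]
opening: 0.0206
```

```bash
python3 - <<'E'
from h import *
st(); arc(np.array([.576,.1205]),1,2)
E
```

```text
t 16.1333 turned 27.7 Ftan 15.2 Frad -2.7 Fz -11.1
tcp [0.5756 0.0599 0.253 ] r 0.0606 ang -90.4 F [ 15.3   2.6 -11.1]
2 [-0.0001 -0.0001 -0.0021]
```

Call:
jog_arm(targets="0 0 0 0 0 0 1; 0 0 0 0 0 0 0.5; 0 0 0 0 0 0 0.5; 0 0 0 0 0 0 0.5; 0 0 0 0 0 0 0.5; 0 0 0 0 0 0 0.5; 0 0 0 -0.02 0 0 0.5; 0 0 0 -0.05 0 0 0.5; 0 0 0 -0.09 0 0 0.5; 0 0 0 -0.13 0 0 0.5; 0 0 0 -0.15 -0.02 0 0.5; 0 0 0 -0.15 -0.06 0 0.5; 0 0 0 -0.15 -0.1 0 0.5; 0 0 0 -0.15 -0.14 0 0.5; 0 0 0 -0.15 -0.14 0 0.5; 0 0 0 -0.15 -0.14 0 0.5")

```text
time_s: 17.47
tcp_pos: [0.5613, -0.0833, 0.4012]
eef_rot: [0.028, 0.695, -0.021, 0.718]
ft_force: [-0.9, 0.3, -0.5]
opening: 0.0428
```

```bash
python3 - <<'E'
from h import *
print(r.get_obs()["tcp_pos"],r.get_obs()["ft_force"])
sc=read_camera("scene"); si=read_camera("side")
A=blobs(sc,"red",(230,120,420,260));B=blobs(si,"red",(255,150,390,260));print(A,B)
if A and B:
    X,e=tri(A[0][2],B[0][2]); print(X,e,np.degrees(np.arctan2(X[1]-.1205,X[0]-.576)))
a=cv2.resize(sc[150:350,235:415],None,fx=2.2,fy=2.2,interpolation=cv2.INTER_CUBIC)
b=cv2.resize(si[180:340,260:400],None,fx=2.75,fy=2.75,interpolation=cv2.INTER_CUBIC)
cv2.imwrite("pics/c3.png",np.hstack([a,b])[:,:,::-1])
E
```

```text
[ 0.56125751 -0.08333136  0.40119233] [-0.88098432  0.328427   -0.52258347]
[(369, [319, 156, 13, 33], [324.7, 171.7])] [(167, [319, 188, 10, 25], [323.6, 198.8])]
[0.57542385 0.05886666 0.2662855 ] 0.01867798202278549 -90.53559132913445
```

View pics/c3.png

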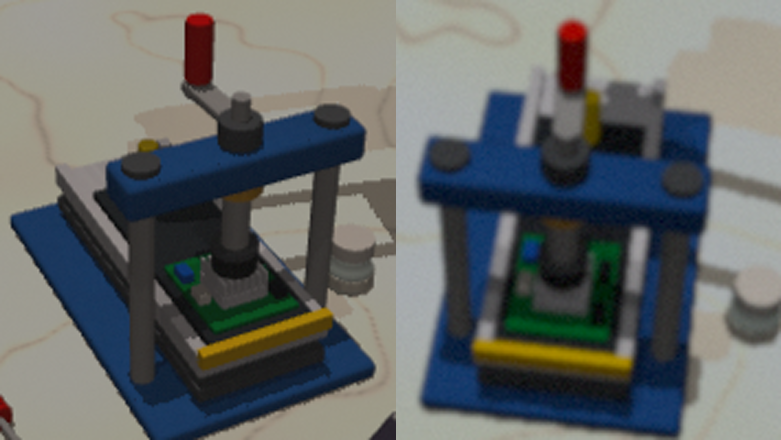

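```bash
python3 -c "
from plant import r
print(r.hand_in())"
```

```text
the job is handed in; nothing more can be done
None
```

The job is handed in at about 17.6 s of the 69 s allowed, with the carrier home, the heat sink clamped and the arm clear of everything.

- **Carrier:** I gripped it by the yellow post and slid it about 66 mm. It then stopped dead at the end stop, with the push force rising to about 12 N and no further movement.
- **Touch:** While I wound the crank clockwise, the tangential force held at about 10 N. It stepped to 15 N about 0.82 turn from the start. The touch lies somewhere within one 11.6° step, so its angle is known to about ±6°.
- **Quarter turn:** From the middle of that step I added 89°, giving a tightening of 89° ± 6°. Force was about 15 N at the end, where the 2 N rise per quarter turn predicts nearer 17 N. It had already read 16 N partway through, so noise and the pause before reading probably explain the gap.
- **Last checks:** After letting go, the camera views put the handle at −90.5° against −90.4° on the arm, so it did not slip back. The pad is down on the heat sink, and the carrier is at the stop. The jar stands where it was; I did not look at the enclosure or screwdriver again at the end. The wrist force reads about zero.

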